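Sweep the salvaged parts into the catch drawer

TASK

The sorting tray's catch drawer stands open: with the fingers, sweep the two orange relays and the black heat sink along the light grey deck and over its open edge so that all three drop into the drawer, then push the drawer fully shut. Do not pick anything up; leave the blue circuit board lying where it is on the deck, and do not disturb the other things on the bench.

Things in the scene. Friction and masses are not known exactly. Their poses are not given: they have to be found in the camera images.
- sort_tray: grey sorting tray fixed on the bench, right of the robot's middle, 232 (x) x 250 (y) x 74 mm; origin: centre of its underside. Own -x is its front (drawer side), turned to the robot's left. Flat light grey deck on top, 62 mm above the bench, own x -116 to +110, y -119 to +119 mm; dark rims 12 mm above the deck, 6 mm thick, on the back (+x) and both sides; the front edge is open
- deck_edge (a point): middle of the deck's open front edge, on the deck surface; axes as the tray's: own -x points away from the deck, out over the open drawer; y runs along the edge
- catch_drawer (a joint): how far the catch drawer is pulled out of the tray's front, in m: 0 = shut (face against the tray's front), 0.13 = fully out; starts 0.10 to 0.13. It slides level along the tray's own x, stays where it is left (friction about 1.5 N), and is shut by pushing its front towards the tray's own +x.
- drawer_floor (a point): centre of the drawer's inner floor, moves with the drawer; axes as the tray's. The inside measures 210 (x) x 224 (y) mm; side and back walls 34 mm high above the floor; the floor is 52 mm below the deck surface, and 47 mm lie between it and the underside of the deck
- drawer_front (a point): centre of the outer face of the drawer's blue front panel, below the finger notch, 25 mm above the bench, moves with the drawer; own -x points out of the face. The panel is 8 mm thick and 234 mm wide and reaches from 9 to 55 mm above the bench, only to 41 mm in the notch, the middle 71 mm of its width
- relay_1: orange box relay, 12 (x) x 28 (y) x 25 (z) mm, 15 to 30 g, stands loose on the deck; origin at the centre of its underside. It may topple when swept, which does no harm
- relay_2: second orange relay, just like the first; origin at the centre of its underside
- cooler: black finned heat sink, 34 (x) x 30 (y) x 22 (z) mm, 30 to 60 g, stands loose on the deck; origin at the centre of its underside
- work_board: blue circuit board with small parts on it, 35 (x) x 49 (y) x 14 mm, loose, lying on the deck in its back corner on the tray's +y side; origin at the centre of its underside. To be left alone
- insulating_tape: black roll of tape lying on the bench on the robot's left, 62 mm across, 19 mm high; origin at the centre of its underside; leave alone
- battery_9v: 9 V block battery on the bench on the robot's left, 26 x 52 x 18 mm; origin at the centre of its underside; leave alone
- snipe_pliers: red-handled pliers lying on the bench on the robot's left, 52 x 123 x 12 mm; origin at the centre of the underside; leave alone
- screwdriver: red-handled screwdriver lying on the bench on the robot's left, 21 x 170 x 23 mm, long in y; origin at the centre of the underside; leave alone
- cutters: blue-handled side cutters lying on the bench to the right of the tray, 52 x 123 x 12 mm; origin at the centre of the underside; leave alone
- solder: blue reel of solder standing on the bench to the right of the tray, 55 mm across, 30 mm high; origin at the centre of its underside; leave alone
Mind the look-alikes: they are no part of the job. Leave any red or turquoise look-alike of the cooler alone.

How it is judged:
By the outcome, as a careful person would: the job done as asked, in the order asked, and still so for the second after the job is handed in, with the robot touching nothing.
It also fails if it takes over 67 s, if anything falls off the work surface, if the arm or the gripper's body presses on something with over 40 N, if the wrist force passes 120 N, or if a joint passes its speed limit or range.

ROBOT

A 6-joint arm with a two-finger parallel gripper is mounted at the origin on a cart in front of the work surface, level with it; the furniture and walls round the work are solid. World frame = base frame: x ahead of the robot, y to its left, z up, the work surface at z = 0. Lengths are in m, angles in rad, forces in N, time in s.
With the tool pointing down it reaches from about 0.325 to 1 m from the base axis. Payload 5.1 kg.
Tool frame: the origin (TCP) lies on the centre line of the jaws, within the pads' length; the fingertips stand 17 mm ahead of it and the grasp point (between the pads) lies 2 mm behind it; z points along the fingers, y is the line along which they close (so a half turn about z gives the same grasp; the last joint's range is limited). The gripper opens to 85 mm and grips with 20 to 120 N. Pads are 22 mm wide; open, the fingers measure 114 mm over their backs; the gripper's body (76 mm by 85 mm) begins 54 mm behind the grasp point. The pads swing forward as they close: fully open they stand 13 mm farther back than shut.
Start: joints at [1.258, 0.124, 1.65, -0, 1.367, -0.083], TCP at [0.148, 0.633, 0.248] pointing down, gripper open.
Joint ranges: [-2.61, 2.61], [-1.02, 2.33], [0.03, 2.71], [-1.35, 4.49], [0.32, 2.68], [-2.91, 2.91]. Speed limits (rad/s): [2.57, 2.57, 3.14, 3.14, 3.14, 3.14].

INTERFACE

Orientations are given as a unit quaternion [x, y, z, w].
In Python, from cell import robot gives the robot as it stands. The module is installed in compiled form; this text tells all that it offers.
- The arm moves only by the tool servo_tool, never from a script. Its argument "commands" is a list of rows, each an object with "slide": the shift along the tool's x, y, z in cm, a list of three; "dr": the turn, a rotation vector about the tool's x, y, z in rad, a list of three; "claw": the opening, from 0 (shut) to 1 (fully open). A call has 1 to 12 rows; each row shifts and turns the commanded pose from where the row before left it, along the tool's axes as they then stand; what a row does not reach is not made up. A row lasts 1/8 s, in which the tool goes at most 62.5 mm and 10.7 degrees, less where a joint would pass 70% of its speed; a pose out of reach is approached as far as the arm can. A call with a gripper value outside its range is refused whole. The fingers move at their own pace and stop on an object; "squeeze" is the grip in N (left out, the last holds). Time passes only in rows, so rows that do not move let the fingers close. It gives the time, the measured TCP pose, the force, the opening and the grip force at its end, in the units of the state.
- robot.get_state(): the state, without advancing time (a new reading comes with each control period).
- robot.get_image(name): name is "side" or "top" or "wrist"; returns a dict with "image" (400x640x3 uint8, blue, green, red), "fov_y" (degrees; the focal length in pixels is half the picture's height over the tangent of half this angle, whatever the lens; pixels are square), "cx", "cy" (the principal point, pixels), "dist" ([k1, k2, p1, p2, k3] as OpenCV has them; the pictures are not rectified), "extrinsics" (4x4, takes a point from camera to world coordinates). Camera axes: x right, y down, z forward; pixel columns grow to the right and rows downward; lengths in m; the calibration is good to about 2 mm. A picture is of the moment at which its call begins. There is no depth.
- robot.job_done(): hands the job in; it is judged then, once.
Trained networks look in a picture, given as the dict that the camera call returned (one of the last four; its "shot" number tells which), for a name from the list of things; names that differ only in an ending like _2 or _b are one class to them, and where a whole thing is asked for, a point or a joint stands for the part that bears it (a point fixed in the world has none). Each returns a list of dicts, best first, with "score" (0 to 1); they miss things now and then, are a little off and sometimes report something else, mostly with a low value. They report only what shows in the picture. A call takes as long as a camera call. They do not tell look-alikes from the thing itself.
- robot.trace(target, picture): "region" (400x640 bool, what is visible of it) and "xy" ([column, row] in pixels, amid what is visible of it).
The state is a dict: "t": time; "q": joint angles; "qvel": joint speeds; "joint_torque": joint torques, N m; "ee_pos": TCP position; "eef_rot": TCP orientation; "wrist_force": force on the tool from outside, world axes, zero at the start; "moment": the same for the moment, N m; "gripper_width": finger opening in m; "grip_force": force on a finger pad.
Only numpy, scipy, OpenCV 4.12 (cv2) and the standard library are available. Lean on these libraries where they do the work, as an engineer would, in place of code of your own. Each camera call takes 0.05 s, during which the arm holds its last target. There are 200 camera calls.

## Working session

There is one attempt and no reset: what is moved stays moved. The work goes in short steps, Python scripts to look and compute and a tool call to move; the robot and the scene stay as the last step left them, time stands still between calls to the robot, and variables do not carry over. Pictures are saved under pics/ and viewed, at most 10 in all, crops included, and the job is handed in when it is done.

Besides the shell and the picture viewer there is one more tool, called after "Request:" as name([rows], argument=value, ...), one row to a line, values as JSON. servo_tool: Moves the arm, as the interface text tells. Its arguments: {"type":"object","properties":{"commands":{"type":"array","items":{"type":"object","properties":{"slide":{"type":"array","items":{"type":"number"}},"dr":{"type":"array","items":{"type":"number"}},"claw":{"type":"number"}}}},"squeeze":{"type":"number"}},"required":["commands"]}

```bash
mkdir -p pics; cat > h.py <<'E'
import numpy as np, cv2
from cell import robot
def K(p):
    f=200/np.tan(np.radians(p["fov_y"])/2); return np.array([[f,0,p["cx"]],[0,f,p["cy"]],[0,0,1.]])
def ray(p,uv,z):
    n=cv2.undistortPoints(np.array([[uv]],float),K(p),np.array(p["dist"],float))[0,0]
    E=np.array(p["extrinsics"]); d=E[:3,:3]@[n[0],n[1],1]; o=E[:3,3]
    return o+d*(z-o[2])/d[2]
def proj(p,X):
    E=np.linalg.inv(np.array(p["extrinsics"]))
    return cv2.projectPoints(np.atleast_2d(np.array(X,float)),cv2.Rodrigues(E[:3,:3])[0],E[:3,3],K(p),np.array(p["dist"],float))[0][:,0]
E
python3 - <<'E'
from h import *
s=robot.get_state(); print(s["t"],s["ee_pos"],s["eef_rot"],s["gripper_width"])
for n in ("top","side"):
    p=robot.get_image(n); cv2.imwrite(f"pics/{n}1.png",p["image"])
    print(n,np.round(p["extrinsics"],3).tolist())
    for t,z in (("relay_1",.087),("cooler",.084),("work_board",.07),("sort_tray",.07),("catch_drawer",.05)):
        for r in robot.trace(t,p)[:4]: print(t,round(r["score"],2),np.round(r["xy"]),np.round(ray(p,r["xy"],z),3),r["region"].sum())
E
```

```text
0.0 [0.14791036 0.63234773 0.24703543] [ 1.14640259e-01  9.93406525e-01 -1.02221142e-03 -2.07135373e-04] 0.085517460823244
top [[0.076, -0.974, 0.214, 0.224], [-0.997, -0.074, 0.018, -0.073], [-0.001, -0.214, -0.977, 1.527], [0.0, 0.0, 0.0, 1.0]]
cooler 0.65 [350. 193.] [ 0.553 -0.142  0.084] 79
cooler 0.62 [274. 243.] [0.366 0.1   0.084] 99
cooler 0.57 [416. 215.] [ 0.497 -0.37   0.084] 81
work_board 0.32 [349. 200.] [ 0.531 -0.141  0.07 ] 6901
sort_tray 0.96 [350. 203.] [ 0.522 -0.144  0.07 ] 6998
catch_drawer 0.8 [316. 199.] [ 0.533 -0.026  0.05 ] 2315
side [[-1.0, 0.012, 0.016, 0.507], [-0.005, 0.608, -0.794, 0.748], [-0.019, -0.794, -0.608, 0.691], [0.0, 0.0, 0.0, 1.0]]
relay_1 0.59 [338. 170.] [ 0.476 -0.146  0.087] 44
relay_1 0.39 [292. 173.] [ 0.61  -0.133  0.087] 57
relay_1 0.16 [315. 191.] [ 0.544 -0.047  0.087] 7188
cooler 0.53 [315. 176.] [ 0.545 -0.123  0.084] 149
cooler 0.48 [383. 252.] [0.387 0.176 0.084] 219
work_board 0.53 [286. 158.] [ 0.64  -0.247  0.07 ] 89
sort_tray 0.81 [318. 191.] [ 0.535 -0.07   0.07 ] 7042
sort_tray 0.34 [323. 276.] [0.52  0.233 0.07 ] 203
catch_drawer 0.8 [314. 211.] [ 0.545 -0.006  0.05 ] 3610
catch_drawer 0.39 [301. 135.] [ 0.604 -0.429  0.05 ] 83
```

```bash
python3 - <<'E'
import cv2,numpy as np
a=cv2.imread("pics/top1.png")[130:280,220:440]; b=cv2.imread("pics/side1.png")[110:270,220:440]
r=np.vstack([cv2.resize(a,(440,300),interpolation=3),cv2.resize(b,(440,300))])
cv2.imwrite("pics/c1.png",cv2.resize(a,(800,545),interpolation=cv2.INTER_CUBIC)); cv2.imwrite("pics/c2.png",cv2.resize(b,(800,582),interpolation=cv2.INTER_CUBIC))
E
```

```text
(no output)
```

View pics/c1.png

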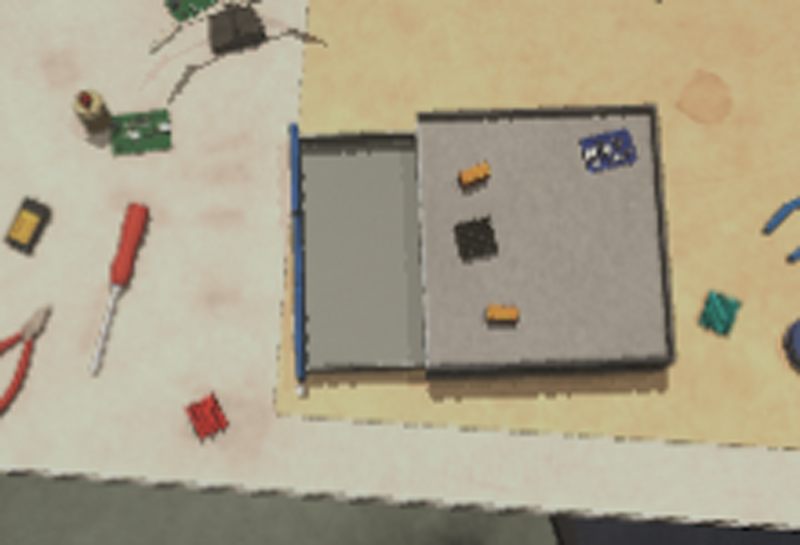

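View pics/c2.png

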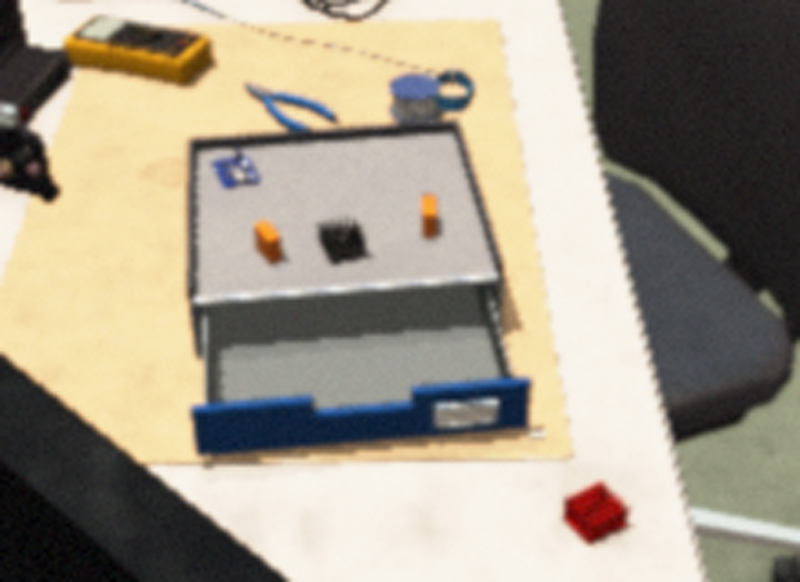

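```bash
python3 - <<'E'
from h import *
p=robot.get_image("top"); q=robot.get_image("side")
T=lambda c,z:np.round(ray(p,(220+c[0]/3.636,130+c[1]/3.636),z),3)
S=lambda c,z:np.round(ray(q,(220+c[0]/3.636,110+c[1]/3.636),z),3)
for n,c,z in [("ffar",(418,115),.062),("fnear",(426,370),.062),("bnear",(671,360),.074),("bfar",(656,106),.074),("relF",(474,176),.08),("cool",(475,240),.08),("relN",(503,314),.08),("board",(608,150),.065),("frontpanel far",(293,125),.055),("frontpanel near",(301,380),.055)]: print(n,T(c,z))
for n,c,z in [("S ffar",(192,302),.062),("S fnear",(499,277),.062),("relFbase",(272,262),.062),("coolbase",(345,262),.062),("relNbase",(430,236),.062),("panel l",(194,405),.055),("panel r",(528,379),.055)]: print(n,S(c,z))
E
```

```text
ffar [ 0.668 -0.084  0.062]
fnear [ 0.422 -0.108  0.062]
bnear [ 0.447 -0.334  0.074]
bfar [ 0.691 -0.311  0.074]
relF [ 0.607 -0.141  0.08 ]
cool [ 0.545 -0.145  0.08 ]
relN [ 0.477 -0.176  0.08 ]
board [ 0.646 -0.268  0.065]
frontpanel far [0.651 0.036 0.055]
frontpanel near [0.405 0.007 0.055]
S ffar [ 0.663 -0.073  0.062]
S fnear [ 0.424 -0.1    0.062]
relFbase [ 0.604 -0.124  0.062]
coolbase [ 0.546 -0.123  0.062]
relNbase [ 0.476 -0.158  0.062]
panel l [0.65  0.039 0.055]
panel r [0.41  0.015 0.055]
```

Request:
servo_tool([
  {"dr": [0,0,0.155],"slide": [0,0,0],"claw": 0},
  {"dr": [0,0,0.155],"slide": [0,0,0],"claw": 0},
  {"dr": [0,0,0.155],"slide": [0,0,0],"claw": 0},
  {"dr": [0,0,0.155],"slide": [0,0,0],"claw": 0},
  {"dr": [0,0,0.155],"slide": [0,0,0],"claw": 0},
  {"dr": [0,0,0.155],"slide": [0,0,0],"claw": 0},
  {"dr": [0,0,0.155],"slide": [0,0,0],"claw": 0},
  {"dr": [0,0,0.155],"slide": [0,0,0],"claw": 0},
  {"slide": [-4.3,1.6,0],"dr": [0,0,0],"claw": 0},
  {"slide": [-4.3,1.6,0],"dr": [0,0,0],"claw": 0},
  {"slide": [-4.3,1.6,0],"dr": [0,0,0],"claw": 0},
  {"slide": [-4.3,1.6,0],"dr": [0,0,0],"claw": 0},
])

```text
t: 2.2
ee_pos: [0.2296, 0.467, 0.2485]
eef_rot: [0.67, 0.742, 0.0, 0.0]
wrist_force: [0.5, 0.1, 0.2]
gripper_width: 0.0001
grip_force: 0.0
```

Request:
servo_tool([
  {"slide": [-4.3,1.6,0],"dr": [0,0,0],"claw": 0},
  {"slide": [-4.3,1.6,0],"dr": [0,0,0],"claw": 0},
  {"slide": [-4.3,1.6,0],"dr": [0,0,0],"claw": 0},
  {"slide": [-4.3,1.6,0],"dr": [0,0,0],"claw": 0},
  {"slide": [-4.3,1.6,0],"dr": [0,0,0],"claw": 0},
  {"slide": [-4.3,1.6,0],"dr": [0,0,0],"claw": 0},
  {"slide": [-4.3,1.6,0],"dr": [0,0,0],"claw": 0},
  {"slide": [-4.3,1.6,0],"dr": [0,0,0],"claw": 0},
  {"slide": [-4.3,1.6,0],"dr": [0,0,0],"claw": 0},
  {"slide": [-4.3,1.6,0],"dr": [0,0,0],"claw": 0},
  {"slide": [-4.3,1.6,0],"dr": [0,0,0],"claw": 0},
  {"slide": [-4.3,1.6,0],"dr": [0,0,0],"claw": 0},
])

```text
t: 3.7
ee_pos: [0.4727, -0.0273, 0.2487]
eef_rot: [0.671, 0.742, 0.0, 0.0]
wrist_force: [0.8, 0.3, -0.1]
gripper_width: 0.0
grip_force: 0.0
```

Request:
servo_tool([
  {"slide": [-4.3,1.6,0],"dr": [0,0,0],"claw": 0},
  {"slide": [-4.3,1.6,0],"dr": [0,0,0],"claw": 0},
  {"slide": [0,0,0],"dr": [0,0,0],"claw": 0},
  {"slide": [0,0,0],"dr": [0,0,0],"claw": 0},
])

```text
t: 4.2
ee_pos: [0.5124, -0.1079, 0.2482]
eef_rot: [0.671, 0.742, 0.0, -0.0]
wrist_force: [-0.1, 0.3, -0.5]
gripper_width: -0.0001
grip_force: 0.0
```

```bash
python3 - <<'E'
from h import *
s=robot.get_state(); print(s["t"],s["ee_pos"],s["eef_rot"],s["wrist_force"])
p=robot.get_image("wrist"); cv2.imwrite("pics/w1.png",p["image"]); print(np.round(p["extrinsics"],3).tolist())
np.save("w1.npy",p,allow_pickle=True)
for t,z in (("relay_1",.075),("cooler",.073),("work_board",.066)):
    for r in robot.trace(t,p)[:3]: print(t,round(r["score"],2),np.round(r["xy"]),np.round(ray(p,r["xy"],z),3),r["region"].sum())
E
```

```text
4.2 [ 0.51242722 -0.10785999  0.24820468] [ 6.70635572e-01  7.41786907e-01  5.77530701e-05 -3.33348034e-04] [-0.14764973  0.31114236 -0.47423578]
[[0.995, 0.095, 0.033, 0.506], [0.101, -0.941, -0.322, -0.024], [0.001, 0.323, -0.946, 0.374], [0.0, 0.0, 0.0, 1.0]]
relay_1 0.93 [417. 222.] [ 0.612 -0.139  0.075] 559
relay_1 0.71 [283. 239.] [ 0.483 -0.17   0.075] 481
cooler 0.64 [358. 214.] [ 0.553 -0.138  0.073] 1045
work_board 0.54 [432. 311.] [ 0.653 -0.248  0.066] 308
```

View pics/w1.png

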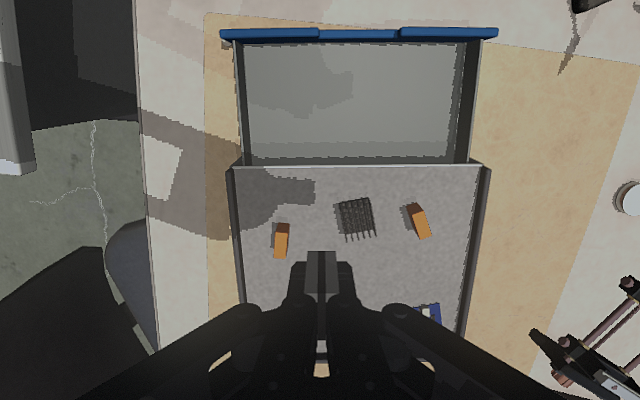

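Request:
servo_tool([
  {"slide": [-4.3,4.7,0],"dr": [0,0,0],"claw": 0},
  {"slide": [-4.3,4.7,0],"dr": [0,0,0],"claw": 0},
  {"slide": [0,0,4],"dr": [0,0,0],"claw": 0},
  {"slide": [0,0,4],"dr": [0,0,0],"claw": 0},
  {"slide": [0,0,4],"dr": [0,0,0],"claw": 0},
  {"slide": [0,0,2.5],"dr": [0,0,0],"claw": 0},
  {"slide": [0,0,0],"dr": [0,0,0],"claw": 0},
  {"slide": [0,0,0],"dr": [0,0,0],"claw": 0},
])

```text
t: 5.4
ee_pos: [0.6138, -0.1826, 0.1049]
eef_rot: [0.67, 0.742, 0.0, 0.001]
wrist_force: [0.3, -0.2, 0.0]
gripper_width: 0.0002
grip_force: 0.0
```

```bash
python3 - <<'E'
from h import *
s=robot.get_state(); print(s["t"],s["ee_pos"],s["wrist_force"])
p=robot.get_image("side"); cv2.imwrite("pics/s2.png",cv2.resize(p["image"][100:220,240:400],(800,600),interpolation=cv2.INTER_CUBIC))
E
```

```text
5.4 [ 0.6137836  -0.18261446  0.10494379] [ 0.33761137 -0.19726256  0.00078733]
```

View pics/s2.png

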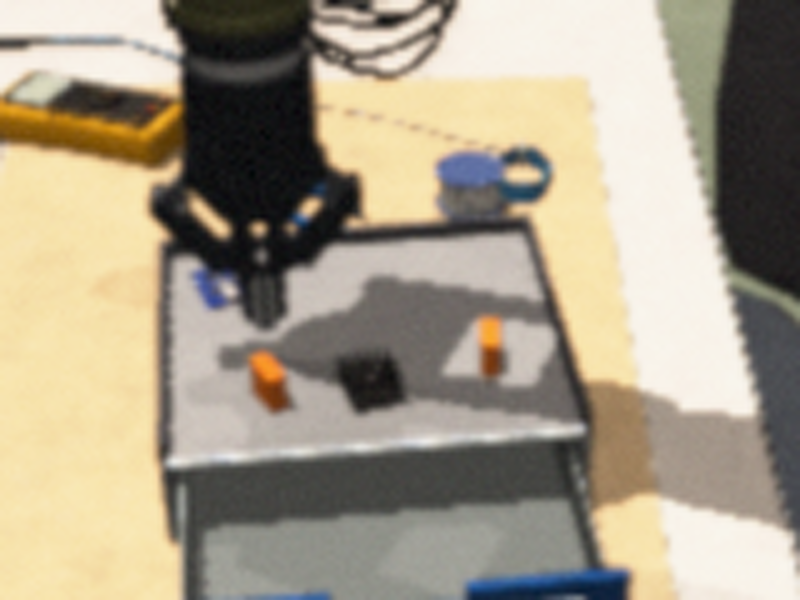

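Request:
servo_tool([
  {"slide": [0,0,1],"dr": [0,0,0],"claw": 0},
  {"slide": [0,0,0.6],"dr": [0,0,0],"claw": 0},
  {"slide": [0,0,0.5],"dr": [0,0,0],"claw": 0},
  {"slide": [0,0,0],"dr": [0,0,0],"claw": 0},
])

```text
t: 5.95
ee_pos: [0.6124, -0.1826, 0.0815]
eef_rot: [0.671, 0.742, -0.0, -0.001]
wrist_force: [0.6, -0.7, 0.8]
gripper_width: 0.0001
grip_force: 0.0
```

Request:
servo_tool([
  {"slide": [1.2,0,-0.2],"dr": [0,0,0],"claw": 0},
  {"slide": [1.2,0,0],"dr": [0,0,0],"claw": 0},
  {"slide": [1.2,0,0],"dr": [0,0,0],"claw": 0},
  {"slide": [1.2,0,0],"dr": [0,0,0],"claw": 0},
  {"slide": [1.2,0,0],"dr": [0,0,0],"claw": 0},
  {"slide": [1.2,0,0],"dr": [0,0,0],"claw": 0},
  {"slide": [1.2,0,0],"dr": [0,0,0],"claw": 0},
  {"slide": [1.2,0,0],"dr": [0,0,0],"claw": 0},
  {"slide": [1.2,0,0],"dr": [0,0,0],"claw": 0},
  {"slide": [1.2,0,0],"dr": [0,0,0],"claw": 0},
  {"slide": [1.2,0,0],"dr": [0,0,0],"claw": 0},
  {"slide": [0,0,0],"dr": [0,0,0],"claw": 0},
])

```text
t: 7.45
ee_pos: [0.5995, -0.0506, 0.0843]
eef_rot: [0.67, 0.742, -0.0, -0.0]
wrist_force: [-0.1, 0.4, -0.7]
gripper_width: -0.0003
grip_force: 0.0
```

```bash
python3 - <<'E'
from h import *
s=robot.get_state(); print(s["t"],s["ee_pos"],s["wrist_force"])
p=robot.get_image("wrist"); cv2.imwrite("pics/w2.png",p["image"])
for t,z in (("relay_1",.075),("cooler",.073)):
    for r in robot.trace(t,p)[:3]: print(t,round(r["score"],2),np.round(r["xy"]),np.round(ray(p,r["xy"],z),3),np.round(ray(p,r["xy"],.016),3),r["region"].sum())
E
```

```text
7.45 [ 0.5994799  -0.05055728  0.08427832] [-0.13223684  0.35412336 -0.74205662]
relay_1 0.55 [344. 247.] [ 0.61  -0.034  0.075] [ 0.617 -0.063  0.016] 590
```

View pics/w2.png

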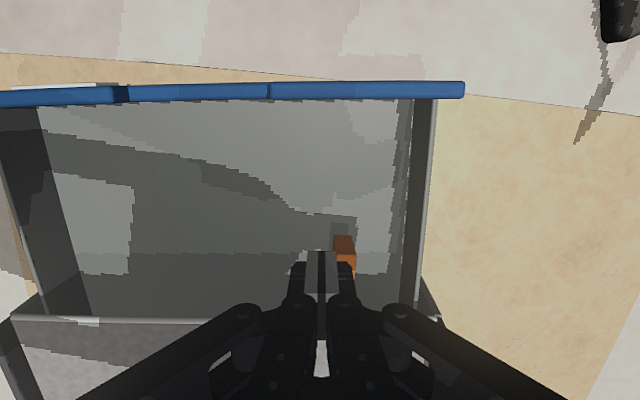

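Request:
servo_tool([
  {"slide": [0,0,-3],"dr": [0,0,0],"claw": 0},
  {"slide": [0,0,-3],"dr": [0,0,0],"claw": 0},
  {"slide": [-4.6,-1.9,0],"dr": [0,0,0],"claw": 0},
  {"slide": [-4.6,-1.9,0],"dr": [0,0,0],"claw": 0},
  {"slide": [-4.6,-1.9,0],"dr": [0,0,0],"claw": 0},
  {"slide": [0,0,0],"dr": [0,0,0],"claw": 0},
  {"slide": [0,0,3],"dr": [0,0,0],"claw": 0},
  {"slide": [0,0,2],"dr": [0,0,0],"claw": 0},
  {"slide": [0,0,1],"dr": [0,0,0],"claw": 0},
  {"slide": [0,0,0],"dr": [0,0,0],"claw": 0},
])

```text
t: 8.85
ee_pos: [0.5565, -0.1938, 0.0834]
eef_rot: [0.67, 0.742, -0.0, -0.001]
wrist_force: [0.0, 1.1, 0.2]
gripper_width: 0.0
grip_force: 0.0
```

Request:
servo_tool([
  {"slide": [1.2,0,0],"dr": [0,0,0],"claw": 0},
  {"slide": [1.2,0,0],"dr": [0,0,0],"claw": 0},
  {"slide": [1.2,0,0],"dr": [0,0,0],"claw": 0},
  {"slide": [1.2,0,0],"dr": [0,0,0],"claw": 0},
  {"slide": [1.2,0,0],"dr": [0,0,0],"claw": 0},
  {"slide": [1.2,0,0],"dr": [0,0,0],"claw": 0},
  {"slide": [1.2,0,0],"dr": [0,0,0],"claw": 0},
  {"slide": [1.2,0,0],"dr": [0,0,0],"claw": 0},
  {"slide": [1.2,0,0],"dr": [0,0,0],"claw": 0},
  {"slide": [1.2,0,0],"dr": [0,0,0],"claw": 0},
  {"slide": [1.2,0,0],"dr": [0,0,0],"claw": 0},
  {"slide": [1,0,0],"dr": [0,0,0],"claw": 0},
])

```text
t: 10.35
ee_pos: [0.5424, -0.0524, 0.0843]
eef_rot: [0.67, 0.742, 0.0, 0.0]
wrist_force: [-0.1, -0.4, 0.2]
gripper_width: -0.0001
grip_force: 0.0
```

```bash
python3 - <<'E'
from h import *
s=robot.get_state(); print(s["t"],s["ee_pos"],s["wrist_force"])
p=robot.get_image("wrist"); cv2.imwrite("pics/w3.png",p["image"])
for t,z in (("relay_1",.075),("cooler",.073)):
    for r in robot.trace(t,p)[:3]: print(t,round(r["score"],2),np.round(r["xy"]),np.round(ray(p,r["xy"],z),3),np.round(ray(p,r["xy"],.016),3),r["region"].sum())
E
```

```text
10.35 [ 0.54240859 -0.05239451  0.08432734] [-0.11852427 -0.41717259  0.22920282]
relay_1 0.95 [430. 266.] [ 0.594 -0.042  0.075] [ 0.62  -0.074  0.016] 1582
cooler 0.65 [337. 255.] [ 0.55  -0.041  0.073] [ 0.557 -0.071  0.016] 216
```

View pics/w3.png

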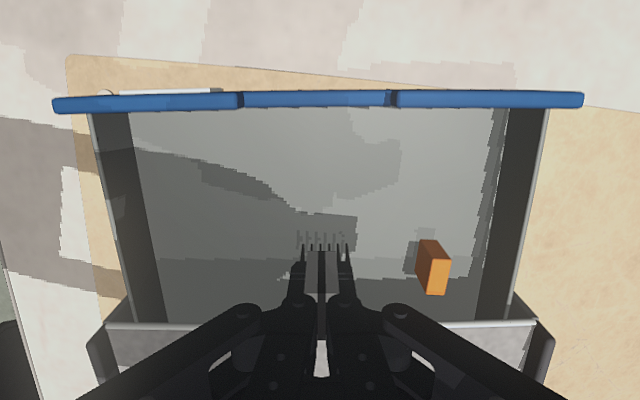

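Request:
servo_tool([
  {"slide": [0,0,-3],"dr": [0,0,0],"claw": 0},
  {"slide": [0,0,-3],"dr": [0,0,0],"claw": 0},
  {"slide": [-5.1,-2.4,0],"dr": [0,0,0],"claw": 0},
  {"slide": [-5.1,-2.4,0],"dr": [0,0,0],"claw": 0},
  {"slide": [-5.1,-2.5,0],"dr": [0,0,0],"claw": 0},
  {"slide": [0,0,0],"dr": [0,0,0],"claw": 0},
  {"slide": [0,0,3],"dr": [0,0,0],"claw": 0},
  {"slide": [0,0,2],"dr": [0,0,0],"claw": 0},
  {"slide": [0,0,1],"dr": [0,0,0],"claw": 0},
  {"slide": [0,0,0],"dr": [0,0,0],"claw": 0},
])

```text
t: 11.75
ee_pos: [0.4852, -0.2121, 0.0837]
eef_rot: [0.67, 0.742, -0.0, -0.001]
wrist_force: [0.2, -0.0, 0.3]
gripper_width: 0.0
grip_force: 0.0
```

Request:
servo_tool([
  {"slide": [1.3,0,0],"dr": [0,0,0],"claw": 0},
  {"slide": [1.3,0,0],"dr": [0,0,0],"claw": 0},
  {"slide": [1.3,0,0],"dr": [0,0,0],"claw": 0},
  {"slide": [1.3,0,0],"dr": [0,0,0],"claw": 0},
  {"slide": [1.3,0,0],"dr": [0,0,0],"claw": 0},
  {"slide": [1.3,0,0],"dr": [0,0,0],"claw": 0},
  {"slide": [1.3,0,0],"dr": [0,0,0],"claw": 0},
  {"slide": [1.3,0,0],"dr": [0,0,0],"claw": 0},
  {"slide": [1.3,0,0],"dr": [0,0,0],"claw": 0},
  {"slide": [1.3,0,0],"dr": [0,0,0],"claw": 0},
  {"slide": [1.3,0,0],"dr": [0,0,0],"claw": 0},
  {"slide": [1.1,0,0],"dr": [0,0,0],"claw": 0},
])

```text
t: 13.25
ee_pos: [0.4697, -0.0587, 0.0843]
eef_rot: [0.67, 0.742, 0.0, -0.0]
wrist_force: [-0.6, 0.1, -0.5]
gripper_width: 0.0001
grip_force: 0.0
```

Request:
servo_tool([
  {"slide": [0,0,-4],"dr": [0,0,0],"claw": 0},
  {"slide": [0,0,-4],"dr": [0,0,0],"claw": 0},
  {"slide": [0,0,-4],"dr": [0,0,0],"claw": 0},
  {"slide": [-4,3.5,-4],"dr": [0,0,0],"claw": 0},
  {"slide": [-4,3.5,0],"dr": [0,0,0],"claw": 0},
  {"slide": [0,0,0],"dr": [0,0,0],"claw": 0},
  {"slide": [0,0,0],"dr": [0,0,0],"claw": 0},
])

```text
t: 14.12
ee_pos: [0.5446, -0.1294, 0.2411]
eef_rot: [0.671, 0.742, -0.0, -0.001]
wrist_force: [-0.1, 0.2, -1.1]
gripper_width: -0.0
grip_force: 0.0
```

```bash
python3 - <<'E'
from h import *
s=robot.get_state(); print(s["t"],s["ee_pos"],s["wrist_force"])
p=robot.get_image("wrist"); cv2.imwrite("pics/w4.png",p["image"])
for t,z in (("relay_1",.02),("cooler",.02),("work_board",.066)):
    for r in robot.trace(t,p)[:3]: print(t,round(r["score"],2),np.round(r["xy"]),np.round(ray(p,r["xy"],z),3),r["region"].sum())
E
```

```text
14.125 [ 0.54462759 -0.12942275  0.2410985 ] [-0.09086518  0.17833949 -1.1070786 ]
relay_1 0.82 [253. 118.] [ 0.472 -0.083  0.02 ] 445
cooler 0.93 [331. 125.] [ 0.551 -0.082  0.02 ] 429
work_board 0.92 [406. 296.] [ 0.649 -0.247  0.066] 546
```

View pics/w4.png

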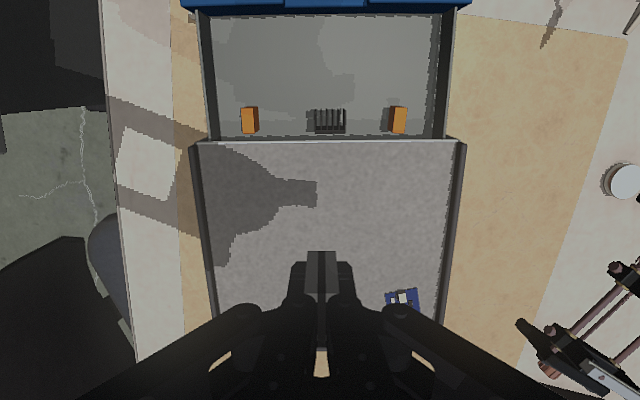

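Request:
servo_tool([
  {"slide": [4.6,0,0],"dr": [0,0,0],"claw": 0},
  {"slide": [4.6,0,0],"dr": [0,0,0],"claw": 0},
  {"slide": [4.6,0,0],"dr": [0,0,0],"claw": 0},
  {"slide": [4.6,0,0],"dr": [0,0,0],"claw": 0},
  {"slide": [4.6,0,0],"dr": [0,0,0],"claw": 0},
  {"slide": [0,0,4],"dr": [0,0,0],"claw": 0},
  {"slide": [0,0,4],"dr": [0,0,0],"claw": 0},
  {"slide": [0,0,4],"dr": [0,0,0],"claw": 0},
  {"slide": [0,0,4],"dr": [0,0,0],"claw": 0},
  {"slide": [0,0,3],"dr": [0,0,0],"claw": 0},
  {"slide": [0,0,1.4],"dr": [0,0,0],"claw": 0},
  {"slide": [0,0,0],"dr": [0,0,0],"claw": 0},
])

```text
t: 15.82
ee_pos: [0.5212, 0.099, 0.0375]
eef_rot: [0.67, 0.742, -0.001, -0.0]
wrist_force: [0.0, 0.8, -0.8]
gripper_width: -0.0003
grip_force: 0.0
```

Request:
servo_tool([
  {"slide": [-1.5,0,0],"dr": [0,0,0],"claw": 0},
  {"slide": [-1.5,0,0],"dr": [0,0,0],"claw": 0},
  {"slide": [-1.5,0,0],"dr": [0,0,0],"claw": 0},
  {"slide": [-1,0,0],"dr": [0,0,0],"claw": 0},
  {"slide": [-1,0,0],"dr": [0,0,0],"claw": 0},
  {"slide": [-1.2,0,0],"dr": [0,0,0],"claw": 0},
  {"slide": [-1.2,0,0],"dr": [0,0,0],"claw": 0},
  {"slide": [-1.2,0,0],"dr": [0,0,0],"claw": 0},
  {"slide": [-1.2,0,0],"dr": [0,0,0],"claw": 0},
  {"slide": [-1.2,0,0],"dr": [0,0,0],"claw": 0},
  {"slide": [-1.2,0,0],"dr": [0,0,0],"claw": 0},
  {"slide": [-1,0,0],"dr": [0,0,0],"claw": 0},
])

```text
t: 17.32
ee_pos: [0.5368, -0.0481, 0.0378]
eef_rot: [0.671, 0.742, -0.0, -0.0]
wrist_force: [0.5, 1.8, 1.0]
gripper_width: -0.0001
grip_force: 0.9
```

Request:
servo_tool([
  {"slide": [-0.5,0,0],"dr": [0,0,0],"claw": 0},
  {"slide": [-0.5,0,0],"dr": [0,0,0],"claw": 0},
  {"slide": [0,0,0],"dr": [0,0,0],"claw": 0},
])

```text
t: 17.7
ee_pos: [0.5374, -0.0577, 0.0377]
eef_rot: [0.671, 0.742, -0.001, -0.0]
wrist_force: [-0.3, 0.6, -0.1]
gripper_width: -0.0002
grip_force: 0.0
```

Request:
servo_tool([
  {"slide": [-0.3,0,0],"dr": [0,0,0],"claw": 0},
  {"slide": [-0.3,0,0],"dr": [0,0,0],"claw": 0},
  {"slide": [-0.3,0,0],"dr": [0,0,0],"claw": 0},
  {"slide": [0,0,0],"dr": [0,0,0],"claw": 0},
])

```text
t: 18.2
ee_pos: [0.5385, -0.0665, 0.0377]
eef_rot: [0.671, 0.742, -0.0, -0.0]
wrist_force: [-0.7, 0.9, -0.4]
gripper_width: -0.0001
grip_force: 0.2
```

Request:
servo_tool([
  {"slide": [-0.2,0,0],"dr": [0,0,0],"claw": 0},
  {"slide": [-0.2,0,0],"dr": [0,0,0],"claw": 0},
  {"slide": [-0.1,0,0],"dr": [0,0,0],"claw": 0},
])

```text
t: 18.58
ee_pos: [0.5391, -0.0713, 0.0378]
eef_rot: [0.671, 0.742, -0.0, -0.0]
wrist_force: [-0.5, 0.7, -0.4]
gripper_width: -0.0002
grip_force: 0.8
```

Request:
servo_tool([
  {"slide": [-0.2,0,0],"dr": [0,0,0],"claw": 0},
  {"slide": [-0.1,0,0],"dr": [0,0,0],"claw": 0},
])

```text
t: 18.82
ee_pos: [0.5394, -0.0743, 0.0378]
eef_rot: [0.671, 0.742, -0.0, -0.0]
wrist_force: [0.2, 1.5, -1.4]
gripper_width: -0.0002
grip_force: 0.8
```

Request:
servo_tool([
  {"slide": [-0.2,0,0],"dr": [0,0,0],"claw": 0},
  {"slide": [-0.2,0,0],"dr": [0,0,0],"claw": 0},
])

```text
t: 19.08
ee_pos: [0.5395, -0.0751, 0.0379]
eef_rot: [0.671, 0.741, 0.002, -0.003]
wrist_force: [-1.5, 19.5, 3.0]
gripper_width: -0.0005
grip_force: 9.7
```

```bash
python3 - <<'E'
from h import *
s=robot.get_state(); print(s["t"],s["ee_pos"],s["wrist_force"])
p=robot.get_image("side"); cv2.imwrite("pics/s3.png",cv2.resize(p["image"][120:240,240:400],(800,600),interpolation=cv2.INTER_CUBIC))
E
```

```text
19.075 [ 0.53950282 -0.07509711  0.0378515 ] [-1.54913844 19.47865729  2.97101667]
```

View pics/s3.png

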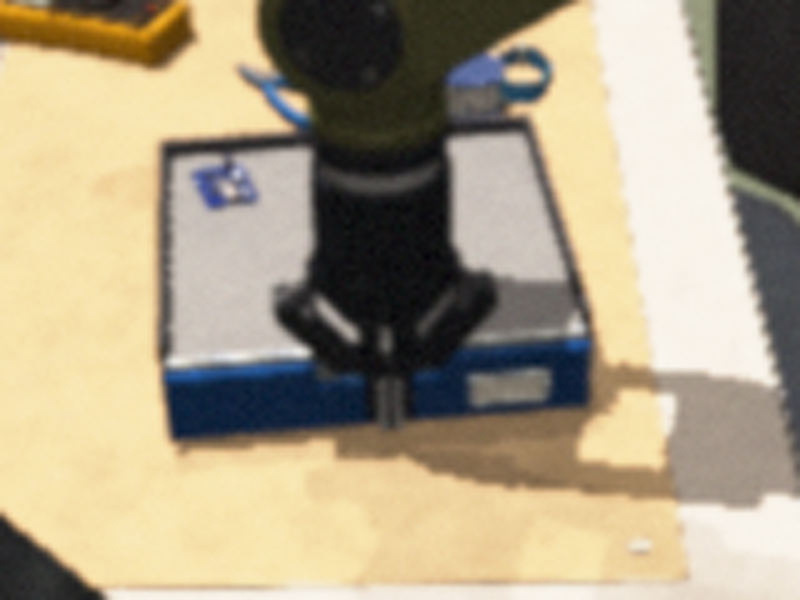

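Force jumped to 19.5 N, and the side picture shows the blue front (rows 350–435) flush under the deck edge. The board is unmoved at (225,185). I'm backing off.

Request:
servo_tool([
  {"slide": [1,0,0],"dr": [0,0,0],"claw": 0},
  {"slide": [3,0,0],"dr": [0,0,0],"claw": 0},
  {"slide": [4,0,0],"dr": [0,0,0],"claw": 0},
  {"slide": [0,0,-4],"dr": [0,0,0],"claw": 0},
  {"slide": [0,0,-4],"dr": [0,0,0],"claw": 0},
  {"slide": [0,0,-4],"dr": [0,0,0],"claw": 0},
  {"slide": [0,0,-4],"dr": [0,0,0],"claw": 0},
  {"slide": [0,0,0],"dr": [0,0,0],"claw": 0},
  {"slide": [0,0,0],"dr": [0,0,0],"claw": 0},
])

```text
t: 20.25
ee_pos: [0.5316, 0.0012, 0.1975]
eef_rot: [0.671, 0.742, -0.0, 0.0]
wrist_force: [-0.0, 0.1, 0.3]
gripper_width: -0.0001
grip_force: 0.0
```

```bash
python3 - <<'E'
from h import *
p=robot.get_image("wrist"); q=robot.get_image("side")
cv2.imwrite("pics/f.png",np.hstack([cv2.resize(p["image"],(400,250)),cv2.resize(q["image"][120:220,240:400],(400,250))]))
E
```

```text
(no output)
```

View pics/f.png

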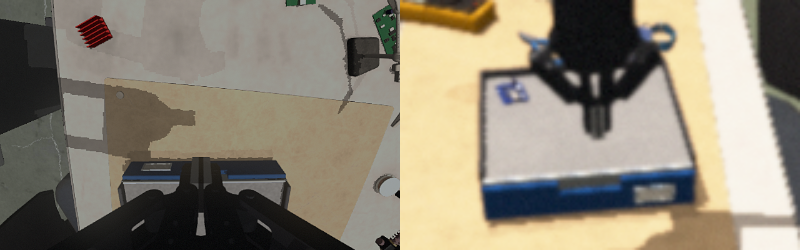

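The side view (right half) shows the drawer shut flush along its whole width, the deck clear apart from the board at (513,92), and the gripper clear of everything.

```bash
python3 -c "
from cell import robot
print(robot.job_done())"
```

```text
the job is handed in; nothing more can be done
None
```

Both relays and the heat sink were swept into the drawer, the drawer was pushed fully shut with the board left in place on the deck, and the job was handed in at about 20 s; no verdict came back.

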